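# Dock the orange kit carton past the one-way catch

## Task

Set the orange kit carton flat in the open mouth of the docking cradle, long side along it, then slide it in along the floor against the spring plunger until it has clicked past the orange sprung catch, so that the catch keeps it in when you let go. Be gentle: do not lift it in over the catch or ram it against the rubber buffers, and leave the other things on the bench alone.

Things in the scene. Friction and masses are not known exactly. Their poses are not given: they have to be found in the camera images.
- carton: Orange folding carton, rigid, about 120 g, 50 x 62 x 40 mm along its own x, y, z; origin at the middle of its underside, z up. It may be grasped across its 50 mm side (fingers along its x). It starts on the worktop to the left or to the right of the cradle.
- dock: Docking cradle fixed on the worktop, 285 x 100 mm, origin on the worktop at the middle of its mouth edge; +x is the push-in direction, z up. Floor plate top at z = 4 mm. Channel 53 mm wide from x = 70 mm on; before that a funnel, 75 mm wide at the mouth. Walls rise to z = 16 mm (left one 34 mm from x = 90 mm on). Forces between carton and cradle, all contacts added up, must stay under 25 N.
- dock_mouth (a point): Set-down point for the carton's origin: 36 mm in from the mouth edge, mid-channel, on the floor plate; the carton stands here with its 62 mm side along the cradle. Axes as the cradle's. The fingers cannot pass beside the carton at the catch: let go here and push it in from behind.
- dock_plunger (a point): Middle of the black spring plunger's face at rest, 163 mm in from the mouth edge, 18 mm above the worktop (20 mm wide, 26 mm high). It meets the carton's front when the carton's centre is 132 mm in, pushes back with 4 N plus 0.04 N per mm, and slides an unlatched carton back to there.
- dock_catch_span (a point): Point fixed on the cradle, right wall, 138 mm in: middle of the span where the orange sprung catch's tip can be (z 19 to 31 mm). The blue carriage that bears it is clamped anywhere within +-28 mm; unmeasured. The whole push takes about 7 to 12 N; the catch snaps in behind the carton when the carton's centre is 145 to 200 mm in; let go, the carton backs 3 mm on to it (rest at 141 to 196 mm).
- dock_buffer_span (a point): Point fixed on the cradle, 206 mm in, 22 mm up: middle of the span of the two black rubber buffers, also on the blue carriage (so unmeasured, +-28 mm). The carton's front meets them about 3 mm after the snap; they yield 5 mm at 2.5 N per mm, then are solid. The blue cross bar over them is 52 mm high.
- red_box: Red cuvette box, 40 x 72 x 21 mm, origin in the middle of its underside; a bystander, lying on the other side of the cradle from the carton.
- timer: White bench timer, 58 x 62 x 18 mm, origin in the middle of its underside; a bystander on the right.
- cup: Clear plastic beaker, 51 mm wide, 53 mm high, origin in the middle of its underside; a bystander on the left.
There are look-alikes about, which are no part of the job. Of the things like the carton, leave any that is red; of the rest the larger one is meant.

How it is judged:
On the way:
1. the carton stands flat in the mouth of the cradle, its long side along it (x of carton in the frame of dock between 0.01 and 0.1 m and y of carton in the frame of dock between -0.015 and 0.015 m and z of carton in the frame of dock below 0.008 m and angle between carton's own z axis and vertical below 0.1 rad and angle between the y axis of carton and the x axis of dock, either way round below 0.35 rad), for 0.2 s.
At the end, for the whole second after the job is handed in: The carton, let go, rests flat and straight (within 0.1 rad) in the channel, held by the catch against the plunger: its centre stays at rest more than 137 mm in from the mouth edge (unlatched, the plunger returns it to 132 mm) (x of carton in the frame of dock between 0.137 and 0.21 m and y of carton in the frame of dock between -0.006 and 0.006 m and z of carton in the frame of dock below 0.008 m and angle between carton's own z axis and vertical below 0.1 rad and angle between the y axis of carton and the x axis of dock, either way round below 0.1 rad and linear speed of carton below 0.01 m/s); the robot touches nothing.
It fails at once if the carton is pressed on the cradle with more than 25 N, all contacts added up (contact force between carton and dock above 25 N).
It fails at once if the carton is lifted in over the catch (x of carton in the frame of dock between 0.1 and 0.26 m and y of carton in the frame of dock between -0.05 and 0.05 m and z of carton in the frame of dock between 0.015 and 0.045 m).
It fails at once if a bystander (red box, timer or beaker) is shifted by more than 20 mm (distance of any of red_box, timer, cup from where it was at the start of the episode above 0.02 m).
It also fails if it takes over 72 s, if anything falls off the work surface, if the arm or the gripper's body presses on something with over 40 N, if the wrist force passes 120 N, or if a joint passes its speed limit or range.

## Robot

A 6-joint arm with a two-finger parallel gripper is mounted at the origin on a cart in front of the work surface, level with it; the furniture and walls round the work are solid. World frame = base frame: x ahead of the robot, y to its left, z up, the work surface at z = 0. Lengths are in m, angles in rad, forces in N, time in s.
With the tool pointing down it reaches from about 0.275 to 0.75 m from the base axis. Payload 10.2 kg.
Tool frame: the origin (TCP) lies on the centre line of the jaws, within the pads' length; the fingertips stand 17 mm ahead of it and the grasp point (between the pads) lies 2 mm behind it (manip.tip_extent is the distance from the TCP to the fingertips, in m); z points along the fingers, y is the line along which they close (so a half turn about z gives the same grasp; the last joint's range is limited). The gripper opens to 88 mm and grips with 3 to 60 N. Pads are 18 mm wide; open, the fingers measure 123 mm over their backs; the gripper's body (75 mm by 187 mm) begins 45 mm behind the grasp point.
Start: joints at [-1.358, 0.313, 1.498, -0, 1.331, -0.223], TCP at [0.222, -0.476, 0.256] pointing down, gripper open.
Joint ranges: [-2.94, 2.94], [-0.97, 2.17], [0.19, 2.56], [-1.23, 4.37], [0.02, 3.11], [-2.88, 2.88]. Speed limits (rad/s): [2.39, 2.39, 3.01, 3.14, 3.14, 3.14].

## Interface

Orientations are given as a unit quaternion [x, y, z, w].
In Python, from workcell import manip gives the robot as it stands. The module is installed in compiled form; this text tells all that it offers.
- The arm moves only by the shell command python3 -m pendant 'ROWS' [FORCE]. ROWS is JSON, a list of rows, each an object with "slide": the shift along the world's x, y, z in m, a list of three; "twist": the turn, a rotation vector about the world's x, y, z in degrees, a list of three; "fingers": the finger opening in m, from 0 to 0.0881. In form: [{"slide": [tx, ty, tz], "twist": [wx, wy, wz], "fingers": fingers}, ...]. A call has exactly 8 rows; each row shifts and turns the commanded pose from where the row before left it; what a row does not reach is not made up. A row lasts 1/8 s, in which the tool goes at most 62.5 mm and 10.7 degrees, less where a joint would pass 70% of its speed; a pose out of reach is approached as far as the arm can. A call is refused whole if a number of a shift passes 0.0625 or a number of a turn 10.7, either way. A call with a gripper value outside its range is refused whole. The fingers move at their own pace and stop on an object; FORCE is the grip in N (left out, the last holds). Time passes only in rows, so rows that do not move let the fingers close, or fill a call up. It gives the time, the measured TCP pose, the force, the opening and the grip force at its end, in the units of the state.
- manip.state(): the state, without advancing time (a new reading comes with each control period).
- manip.capture(name): name is "scene" or "top"; returns a dict with "pixels" (420x560x3 uint8, red, green, blue), "range_z" (420x560 float32, m along the optical axis (not along the pixel's ray), 0 where there is no reading), "vfov" (degrees; the focal length in pixels is half the picture's height over the tangent of half this angle, whatever the lens; pixels are square), "cx", "cy" (the principal point, pixels), "distortion" ([k1, k2, p1, p2, k3] as OpenCV has them; the pictures are not rectified), "xyz" and "attitude" of the camera in the world. Camera axes: x right, y down, z forward; pixel columns grow to the right and rows downward; lengths in m; the calibration is good to about 2 mm. A picture is of the moment at which its call begins.
- manip.job_done(): hands the job in; it is judged then, once.
The state is a dict: "clock": time; "qpos": joint angles; "qd": joint speeds; "joint_efforts": joint torques, N m; "eef_pos": TCP position; "tcp_rot": TCP orientation; "force": force on the tool from outside, world axes, zero at the start; "moment": the same for the moment, N m; "grip_width": finger opening in m; "finger_force": force on a finger pad.
Only numpy, scipy, OpenCV 4.12 (cv2) and the standard library are available. Lean on these libraries where they do the work, as an engineer would, in place of code of your own. Each camera call takes 0.05 s, during which the arm holds its last target. There are 200 camera calls.

## Working session

There is one attempt and no reset: what is moved stays moved. The work goes in short steps, Python scripts to look and compute and a shell command to move; the robot and the scene stay as the last step left them, time stands still between calls to the robot, and variables do not carry over. Pictures are saved under pics/ and viewed, at most 10 in all, crops included, and the job is handed in when it is done.

```bash
mkdir -p pics; cat > h.py <<'E'
import numpy as np, cv2
from scipy.spatial.transform import Rotation as R
from workcell import manip
def cap(n):
    c=manip.capture(n); np.save('/tmp/%s.npy'%n,c,allow_pickle=True); return c
def load(n): return np.load('/tmp/%s.npy'%n,allow_pickle=True).item()
def K(c):
    f=210/np.tan(np.radians(c['vfov']/2)); return np.array([[f,0,c['cx']],[0,f,c['cy']],[0,0,1]])
def rot(c):
    a=np.array(c['attitude']); return a if a.shape==(3,3) else R.from_quat(a).as_matrix()
def rays(c,uv):
    p=cv2.undistortPoints(np.array(uv,float).reshape(-1,1,2),K(c),np.array(c['distortion'],float)).reshape(-1,2)
    return np.c_[p,np.ones(len(p))]@rot(c).T
def onz(c,uv,z):  # intersect with plane z
    d=rays(c,uv); o=np.array(c['xyz']); return o+d*((z-o[2])/d[:,2])[:,None]
def deep(c,uv):
    d=rays(c,uv); z=np.array([c['range_z'][int(round(v)),int(round(u))] for u,v in uv]); return np.array(c['xyz'])+d*z[:,None]
def save(c,name,box=None,s=1):
    im=c['pixels'][...,::-1]
    if box: u0,v0,u1,v1=box; im=im[v0:v1,u0:u1]
    cv2.imwrite('pics/'+name,cv2.resize(im,None,fx=s,fy=s,interpolation=cv2.INTER_CUBIC))
E
python3 - <<'E'
from h import *
for n in('top','scene'):
    c=cap(n); save(c,n+'1.png',s=1.4); print(n,c['xyz'],c['attitude'],c['vfov'],c['cx'],c['cy'],c['distortion'])
print(manip.state())
E
```

```text
top [ 0.22570399 -0.02933611  1.66056681] [ 0.71068554 -0.69793593  0.05672153 -0.06778024] 47.129438436241976 278.04202334816245 209.56070441693439 [0.04286435 0.         0.         0.         0.        ]
scene [-0.16846687  0.93052152  0.68723487] [-0.26260843  0.81971701 -0.48115711  0.16609835] 51.373985681998 274.23626666261504 209.1227684784909 [-0.03636631  0.          0.          0.          0.        ]
{'clock': 0.1, 'qpos': array([-1.35840699e+00,  3.13409332e-01,  1.49835111e+00, -3.82125142e-06,
        1.33098577e+00, -2.23398426e-01]), 'qd': array([ 0.00135044, -0.0021081 , -0.00452685,  0.00092981, -0.00137514,
       -0.00095637]), 'joint_efforts': array([ 3.23257569e-03, -4.02809680e+01, -2.52647066e+01,  6.96167699e-02,
        3.41754605e-02, -7.92472451e-05]), 'eef_pos': array([ 0.22156227, -0.47574224,  0.25521422]), 'tcp_rot': array([ 9.76354641e-01,  2.16174193e-01,  1.31923025e-06, -5.76780380e-04]), 'force': array([-0.15765682, -0.04656943,  0.40329366]), 'moment': array([ 0.04738955,  0.02542013, -0.02248567]), 'finger_force': 0.0, 'grip_width': 0.08789717573185474}
```

View pics/top1.png

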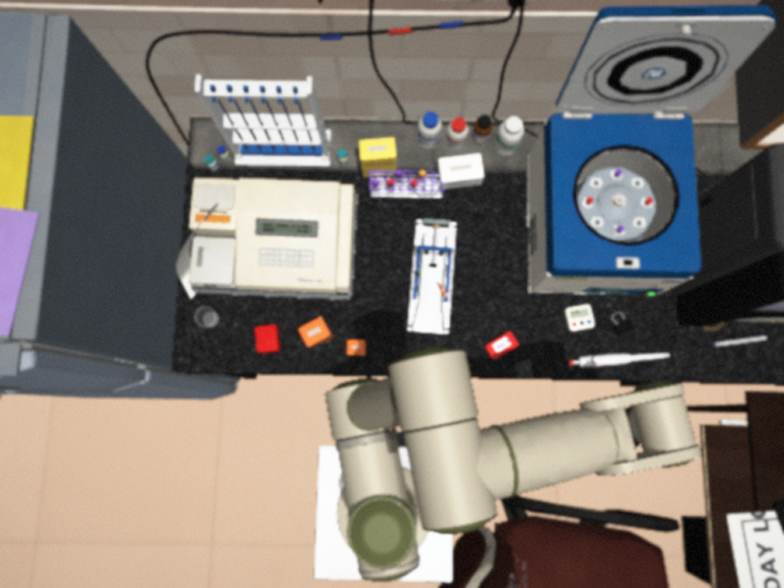

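View pics/scene1.png

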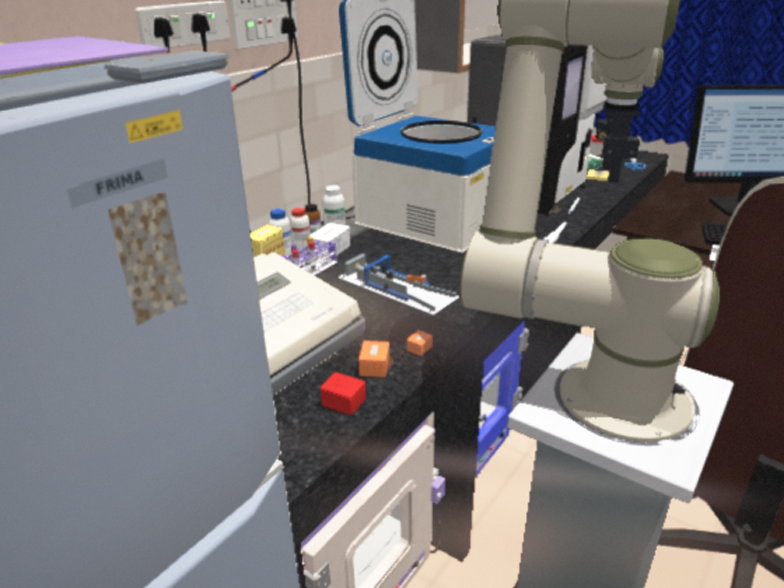

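The top view shows the orange carton at about (224,237) in camera pixels, with a small orange look-alike at (254,248) and a red one at (190,242). The dock spans roughly (306,157) to (309,237), with its mouth at the bottom. I'll enlarge this area.

```bash
python3 - <<'E'
from h import *
c=load('top'); save(c,'crop1.png',(175,145,375,275),4)
E
```

```text
(no output)
```

View pics/crop1.png

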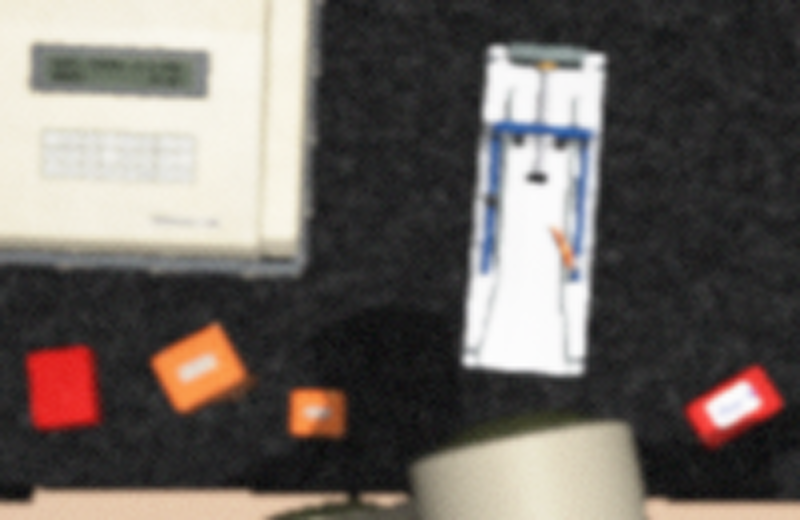

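The carton's top corners in the crop are (150,362), (217,323), (248,370) and (182,412). The dock plate corners are (492,46), (605,55), (584,375) and (463,366). The catch is near (563,245), the plunger at (537,178) and the buffers at about y=140.

```bash
python3 - <<'E'
from h import *
c=load('top')
t=lambda L:[(175+u/4-.375,145+v/4-.375) for u,v in L]
np.set_printoptions(precision=4,suppress=True)
A=onz(c,t([(463,366),(584,375),(605,55),(492,46)]),.004); print('dock',A)
print('sizes',[np.linalg.norm(A[i]-A[(i+1)%4]) for i in range(4)])
m=(A[0]+A[1])/2; e=(A[2]+A[3])/2; d=e-m; yaw=np.arctan2(d[1],d[0]); print('mouth',m,'yaw',np.degrees(yaw),'mouthyaw',np.degrees(np.arctan2(*(A[1]-A[0])[:2][::1]*[1,-1])))
P=onz(c,t([(150,362),(217,323),(248,370),(182,412)]),.04); print('carton',P,P.mean(0))
print([np.linalg.norm(P[i]-P[(i+1)%4]) for i in range(4)],[np.degrees(np.arctan2(*(P[(i+1)%4]-P[i])[1::-1])) for i in range(4)])
# colour segmentation of carton top by depth
h=cv2.cvtColor(c['pixels'],cv2.COLOR_RGB2HSV); 
v,u=np.nonzero(((h[...,0]>5)&(h[...,0]<18)&(h[...,1]>140)&(h[...,2]>120)))
k=(abs(u-224)<18)&(abs(v-237)<18); uv=np.c_[u[k],v[k]]
D=deep(c,uv); D=D[D[:,2]>.03]; print(len(D),D.mean(0))
r=cv2.minAreaRect((D[:,:2]*1000).astype(np.float32)); print(r)
Rw=np.array([[np.cos(yaw),np.sin(yaw)],[-np.sin(yaw),np.cos(yaw)]])
for n,uv,z in(('catch',(555,228),.025),('catchroot',(574,268),.025),('plunger',(537,183),.031),('buf',(517,146),.03),('bar',(540,130),.052)):
    p=onz(c,t([uv]),z)[0]; print(n,p,Rw@(p[:2]-m[:2]))
E
```

```text
dock [[ 0.428  -0.0449  0.004 ]
 [ 0.422  -0.1494  0.004 ]
 [ 0.7082 -0.1669  0.004 ]
 [ 0.715  -0.0665  0.004 ]]
sizes [np.float64(0.10465952578609261), np.float64(0.28671190265545116), np.float64(0.10066133538825753), np.float64(0.2878649581781659)]
mouth [ 0.425  -0.0972  0.004 ] yaw -3.893160492571218 mouthyaw -3.2543931517258615
carton [[0.4224 0.2207 0.04  ]
 [0.4567 0.1652 0.04  ]
 [0.417  0.1374 0.04  ]
 [0.3805 0.1918 0.04  ]] [0.4191 0.1788 0.04  ]
[np.float64(0.06530637752121164), np.float64(0.048470289444721155), np.float64(0.06558759027570152), np.float64(0.05092620498982916)] [np.float64(-58.28820613440282), np.float64(-145.0305357958255), np.float64(123.87166757889071), np.float64(34.54788984909743)]
233 [0.4176 0.1787 0.047 ]
((322.5955810546875, 97.8332290649414), (312.15435791015625, 69.28006744384766), 40.182369232177734)
catch [ 0.5468 -0.1224  0.025 ] [ 0.1232 -0.0169]
catchroot [ 0.512 -0.139  0.025] [ 0.0896 -0.0358]
plunger [ 0.585  -0.1063  0.031 ] [0.1602 0.0018]
buf [ 0.6178 -0.0887  0.03  ] [0.1917 0.0215]
bar [ 0.6269 -0.1074  0.052 ] [0.2021 0.0034]
```

```bash
python3 - <<'E'
from h import *
np.set_printoptions(precision=3,suppress=True)
c=load('top')
t=lambda L:[(175+u/4-.375,145+v/4-.375) for u,v in L]
print(deep(c,t([(200,225),(270,225),(285,240),(300,200),(150,267),(250,268),(150,255),(200,500-90),(280,300),(200,368),(317,412),(60,388)])))
E
python3 -m pendant '[{"slide":[0.012,0.041,0],"twist":[0,0,6.2],"fingers":0.088},{"slide":[0.012,0.041,0],"twist":[0,0,6.2],"fingers":0.088},{"slide":[0.012,0.041,0],"twist":[0,0,6.2],"fingers":0.088},{"slide":[0.012,0.041,0],"twist":[0,0,6.2],"fingers":0.088},{"slide":[0.012,0.041,0],"twist":[0,0,6.2],"fingers":0.088},{"slide":[0.012,0.041,0],"twist":[0,0,6.2],"fingers":0.088},{"slide":[0.012,0.041,0],"twist":[0,0,6.2],"fingers":0.088},{"slide":[0.012,0.041,0],"twist":[0,0,6.2],"fingers":0.088}]'
```

```text
[[ 0.533  0.178  0.081]
 [ 0.536  0.12   0.072]
 [ 0.524  0.107  0.071]
 [ 0.559  0.095  0.069]
 [ 0.505  0.225  0.037]
 [ 0.506  0.139  0.035]
 [ 0.513  0.224  0.047]
 [ 0.386  0.182 -0.   ]
 [ 0.484  0.116 -0.002]
 [ 0.418  0.179  0.036]
 [ 0.384  0.079  0.029]
 [ 0.399  0.296  0.039]]
clock: 1.1
eef_pos: [0.3177, -0.1465, 0.2556]
tcp_rot: [0.795, 0.607, 0.0, -0.0]
force: [0.7, -0.3, 0.6]
grip_width: 0.0879
finger_force: 0.0
```

```bash
python3 -m pendant '[{"slide":[0.0125,0.0406,-0.012],"twist":[0,0,6.1],"fingers":0.088},{"slide":[0.0125,0.0406,-0.012],"twist":[0,0,6.1],"fingers":0.088},{"slide":[0.0125,0.0406,-0.012],"twist":[0,0,6.1],"fingers":0.088},{"slide":[0.0125,0.0406,-0.012],"twist":[0,0,6.1],"fingers":0.088},{"slide":[0.0125,0.0406,-0.012],"twist":[0,0,6.1],"fingers":0.088},{"slide":[0.0125,0.0406,-0.012],"twist":[0,0,6.1],"fingers":0.088},{"slide":[0.0125,0.0406,-0.012],"twist":[0,0,6.1],"fingers":0.088},{"slide":[0,0,0],"twist":[0,0,6.1],"fingers":0.088}]'; python3 - <<'E'
from h import *
c=cap('scene'); save(c,'scene2.png',(180,140,400,300),3.6)
s=manip.state(); print(s['eef_pos'],R.from_quat(s['tcp_rot']).as_matrix()[:,1],s['qpos'])
E
```

```text
clock: 2.1
eef_pos: [0.4048, 0.1382, 0.1706]
tcp_rot: [0.471, 0.882, -0.0, -0.001]
force: [0.4, -0.2, -0.4]
grip_width: 0.0882
finger_force: 0.0
[0.40475421 0.13732181 0.17099291] [ 0.82954249  0.55844162 -0.00148953] [ 5.15245496e-02  1.95235047e-01  1.89139166e+00 -2.97715759e-05
  1.05668803e+00 -5.40966905e-01]
```

View pics/scene2.png

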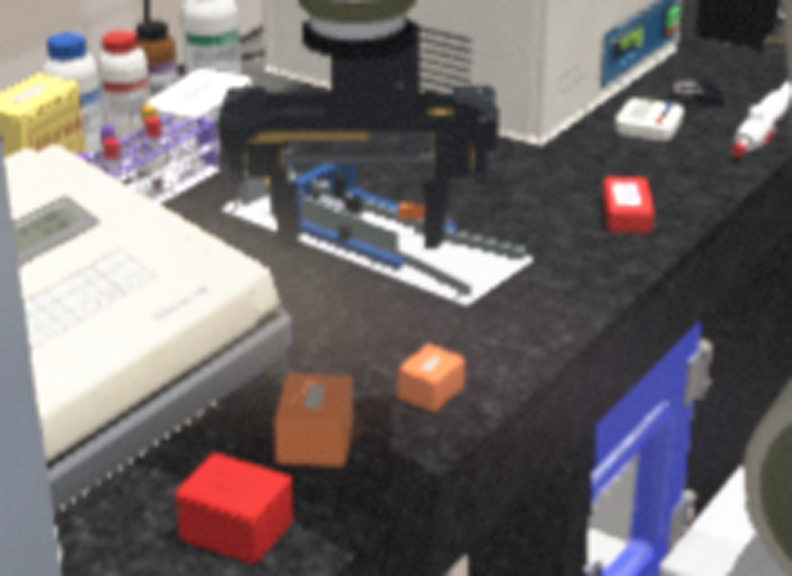

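The gripper is still about 40 mm short of the carton. In this crop the carton's top corners are about (290,374), (354,376), (350,417) and (275,417), so I'll cross-check its position from this camera.

```bash
python3 - <<'E'
from h import *
np.set_printoptions(precision=4,suppress=True)
c=load('scene')
t=lambda L:[(180+u/3.6-.36,140+v/3.6-.36) for u,v in L]
P=onz(c,t([(290,374),(354,376),(350,417),(275,417)]),.04); print(P,P.mean(0))
P=onz(c,t([(277,462),(346,464)]),.0); print(P)
A=onz(c,t([(531,258),(470,303),(222,209)]),.004); print('dock mouth R,L',A,(A[0]+A[1])/2)
E
```

```text
[[0.4546 0.1646 0.04  ]
 [0.4135 0.1396 0.04  ]
 [0.3847 0.1845 0.04  ]
 [0.429  0.215  0.04  ]] [0.4204 0.1759 0.04  ]
[[0.4293 0.215  0.    ]
 [0.3864 0.1882 0.    ]]
dock mouth R,L [[ 0.4271 -0.1479  0.004 ]
 [ 0.4302 -0.051   0.004 ]
 [ 0.7173 -0.0666  0.004 ]] [ 0.4287 -0.0995  0.004 ]
```

```bash
python3 -m pendant '[{"slide":[0.0065,0.0205,0],"twist":[0,0,0],"fingers":0.088},{"slide":[0.0065,0.0205,0],"twist":[0,0,0],"fingers":0.088},{"slide":[0,0,-0.02],"twist":[0,0,0],"fingers":0.088},{"slide":[0,0,-0.02],"twist":[0,0,0],"fingers":0.088},{"slide":[0,0,-0.02],"twist":[0,0,0],"fingers":0.088},{"slide":[0,0,-0.02],"twist":[0,0,0],"fingers":0.088},{"slide":[0,0,0],"twist":[0,0,0],"fingers":0.088},{"slide":[0,0,0],"twist":[0,0,0],"fingers":0.088}]'; python3 - <<'E'
from h import *
c=cap('scene'); save(c,'scene3.png',(180,160,340,280),4.5)
E
```

```text
clock: 3.15
eef_pos: [0.4185, 0.1772, 0.0924]
tcp_rot: [0.475, 0.88, 0.0, 0.0]
force: [0.4, 0.0, 0.5]
grip_width: 0.0879
finger_force: 0.0
```

View pics/scene3.png

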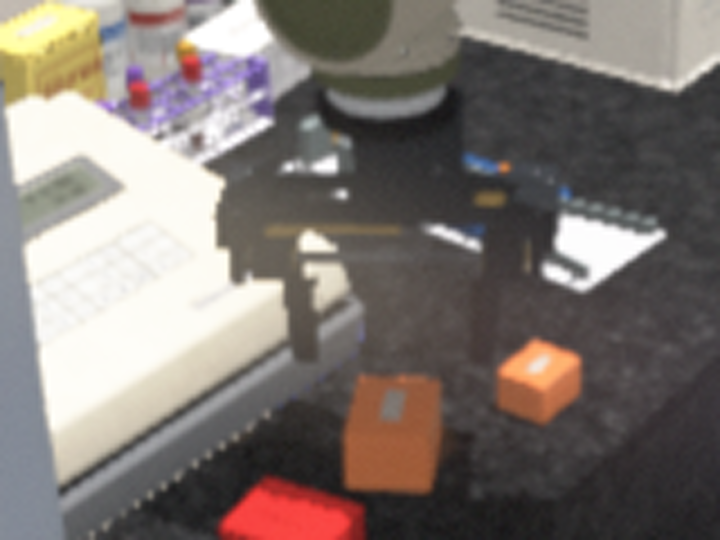

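The jaws hang centred over the carton and both cameras agree to about 2 mm. I'll descend and grip.

```bash
python3 -m pendant '[{"slide":[0.0005,0,-0.014],"twist":[0,0,0],"fingers":0.088},{"slide":[0,0,-0.014],"twist":[0,0,0],"fingers":0.088},{"slide":[0,0,-0.014],"twist":[0,0,0],"fingers":0.088},{"slide":[0,0,-0.013],"twist":[0,0,0],"fingers":0.088},{"slide":[0,0,0],"twist":[0,0,0],"fingers":0.088},{"slide":[0,0,0],"twist":[0,0,0],"fingers":0.04},{"slide":[0,0,0],"twist":[0,0,0],"fingers":0.04},{"slide":[0,0,0],"twist":[0,0,0],"fingers":0.04}]' 15
```

```text
clock: 4.2
eef_pos: [0.4188, 0.1773, 0.037]
tcp_rot: [0.474, 0.88, 0.0, 0.0]
force: [0.3, -0.3, -0.8]
grip_width: 0.0601
finger_force: 0.0
```

```bash
python3 -m pendant '[{"slide":[0,0,0],"twist":[0,0,0],"fingers":0.04},{"slide":[0,0,0],"twist":[0,0,0],"fingers":0.04},{"slide":[0,0,0],"twist":[0,0,0],"fingers":0.04},{"slide":[0,0,0.015],"twist":[0,0,0],"fingers":0.04},{"slide":[0,0,0.02],"twist":[0,0,0],"fingers":0.04},{"slide":[0,0,0.02],"twist":[0,0,0],"fingers":0.04},{"slide":[0,0,0],"twist":[0,0,0],"fingers":0.04},{"slide":[0,0,0],"twist":[0,0,0],"fingers":0.04}]' 15
```

```text
clock: 5.2
eef_pos: [0.4183, 0.1772, 0.0914]
tcp_rot: [0.474, 0.88, -0.0, -0.0]
force: [-0.1, 0.4, -1.6]
grip_width: 0.0503
finger_force: 14.8
```

```bash
python3 -m pendant '[{"slide":[0.0046,-0.0346,0.01],"twist":[0,0,6.6],"fingers":0.04},{"slide":[0.0046,-0.0346,0.01],"twist":[0,0,6.6],"fingers":0.04},{"slide":[0.0046,-0.0346,0],"twist":[0,0,6.6],"fingers":0.04},{"slide":[0.0046,-0.0346,0],"twist":[0,0,6.6],"fingers":0.04},{"slide":[0.0046,-0.0346,0],"twist":[0,0,6.6],"fingers":0.04},{"slide":[0.0046,-0.0346,0],"twist":[0,0,6.6],"fingers":0.04},{"slide":[0.0046,-0.0346,0],"twist":[0,0,6.6],"fingers":0.04},{"slide":[0.0043,-0.035,0],"twist":[0,0,6.9],"fingers":0.04}]' 15
python3 - <<'E'
from h import *
a=cap('top');c=cap('scene')
A=cv2.resize(a['pixels'][150:250,255:355,::-1],None,fx=4,fy=4,interpolation=cv2.INTER_CUBIC)
B=cv2.resize(c['pixels'][160:260,230:330,::-1],None,fx=4,fy=4,interpolation=cv2.INTER_CUBIC)
cv2.imwrite('pics/pair4.png',np.hstack([A,B]))
s=manip.state(); print(s['eef_pos'],R.from_quat(s['tcp_rot']).as_matrix()[:,1])
E
```

```text
clock: 6.2
eef_pos: [0.4548, -0.101, 0.1109]
tcp_rot: [0.029, 1.0, 0.0, -0.001]
force: [0.2, 0.0, -0.6]
grip_width: 0.0503
finger_force: 14.8
[ 0.45517709 -0.1023398   0.11097502] [ 6.24423204e-02  9.98048566e-01 -1.26726583e-04]
```

View pics/pair4.png

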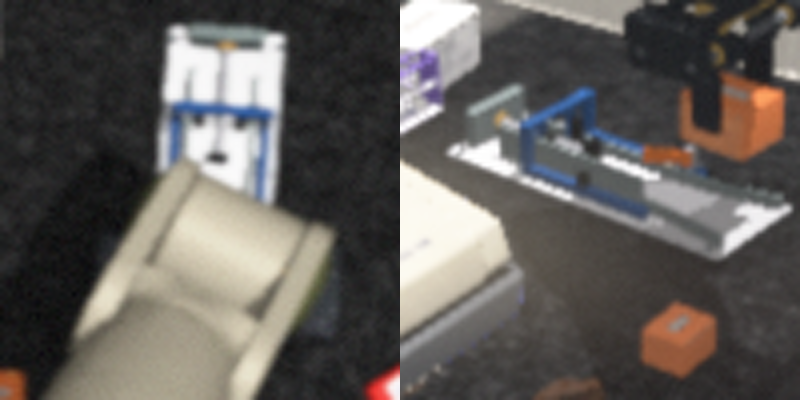

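The right panel shows the carton held level above the mouth. Its near lower corner is at about (740,161) and the dock mouth corners are at (795,208) and (719,258). I'll use the held carton, whose position I know, to calibrate the scene camera.

```bash
python3 - <<'E'
from h import *
np.set_printoptions(precision=4,suppress=True)
c=load('scene')
t=lambda L:[(230+(u-400)/4-.375,160+v/4-.375) for u,v in L]
s=manip.state(); p=s['eef_pos']; M=R.from_quat(s['tcp_rot']).as_matrix(); y=M[:,1]; x=np.array([y[1],-y[0],0])
print('pred corners -x+y, -x-y',p+y*.025-x*.031,p-y*.025-x*.031, p+y*.025+x*.031)
print('bottom -x+y, -x-y',onz(c,t([(740,161),(781,135)]),.0739))
print('top -x+y, -x-y',onz(c,t([(737,99),(784,90)]),.1139))
A=onz(c,t([(795,208),(719,258),(447,152)]),.004); print(A,(A[0]+A[1])/2)
A=onz(c,t([(786,197),(722,243),(640,180),(646,212)]),.016); print('wall tops end R L',A)
a=load('top'); im=a['pixels'].astype(int)
# plate edges per row in the top image
for v in range(166,190,6):
    r=im[v,255:355].min(1); k=np.nonzero(r>110)[0]+255
    print(v,k.min(),k.max(),onz(a,[(k.min()-.5,v),(k.max()+.5,v)],.004)[:,:2].ravel())
E
```

```text
pred corners -x+y, -x-y [ 0.4258 -0.0755  0.111 ] [ 0.4227 -0.1254  0.111 ] [ 0.4877 -0.0793  0.111 ]
bottom -x+y, -x-y [[ 0.433  -0.078   0.0739]
 [ 0.4295 -0.1329  0.0739]]
top -x+y, -x-y [[ 0.4487 -0.0973  0.1139]
 [ 0.4273 -0.1308  0.1139]]
[[ 0.4227 -0.1483  0.004 ]
 [ 0.4313 -0.048   0.004 ]
 [ 0.7175 -0.0671  0.004 ]] [ 0.427  -0.0982  0.004 ]
wall tops end R L [[ 0.4273 -0.141   0.016 ]
 [ 0.4307 -0.0509  0.016 ]
 [ 0.5395 -0.0995  0.016 ]
 [ 0.5056 -0.0583  0.016 ]]
166 296 325 [ 0.6787 -0.0594  0.6802 -0.1656]
172 295 325 [ 0.6567 -0.0561  0.6584 -0.1657]
178 296 324 [ 0.6349 -0.06    0.6365 -0.1622]
184 294 324 [ 0.6131 -0.0532  0.6148 -0.1623]
```

```bash
python3 -m pendant '[{"slide":[-0.002,0.003,-0.015],"twist":[0,0,0],"fingers":0.04},{"slide":[0,0,-0.015],"twist":[0,0,0],"fingers":0.04},{"slide":[0,0,-0.015],"twist":[0,0,0],"fingers":0.04},{"slide":[0,0,-0.006],"twist":[0,0,0],"fingers":0.04},{"slide":[0,0,-0.002],"twist":[0,0,0],"fingers":0.04},{"slide":[0,0,0],"twist":[0,0,0],"fingers":0.04},{"slide":[0,0,0],"twist":[0,0,0],"fingers":0.04},{"slide":[0,0,0],"twist":[0,0,0],"fingers":0.04}]' 15; python3 - <<'E'
from h import *
c=cap('scene'); save(c,'scene5.png',(260,160,350,230),8)
E
```

```text
clock: 7.3
eef_pos: [0.4532, -0.097, 0.059]
tcp_rot: [0.031, 1.0, -0.0, 0.0]
force: [-0.8, 0.1, -0.9]
grip_width: 0.0499
finger_force: 14.8
```

View pics/scene5.png

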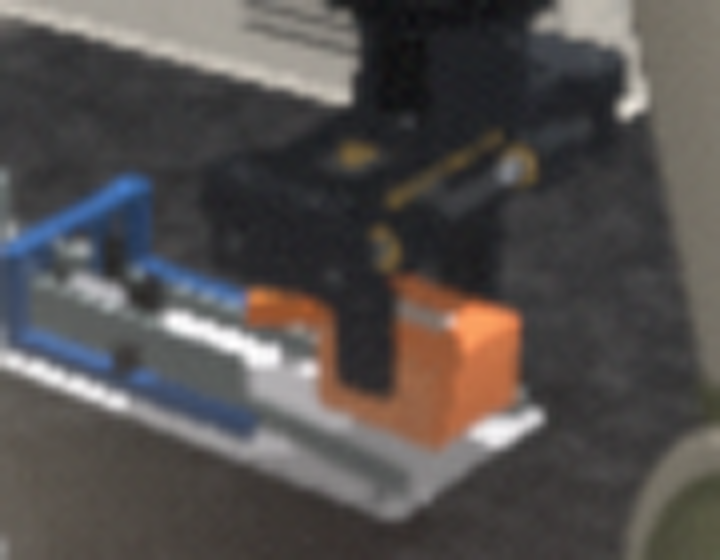

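The carton is level just above the walls and looks to be inside the funnel, with its near corner at (440,448) and the left wall end at about (408,480). I'll lower slowly and watch the force.

```bash
python3 -m pendant '[{"slide":[0,0,-0.003],"twist":[0,0,0],"fingers":0.04},{"slide":[0,0,-0.002],"twist":[0,0,0],"fingers":0.04},{"slide":[0,0,-0.002],"twist":[0,0,0],"fingers":0.04},{"slide":[0,0,-0.002],"twist":[0,0,0],"fingers":0.04},{"slide":[0,0,0],"twist":[0,0,0],"fingers":0.04},{"slide":[0,0,0],"twist":[0,0,0],"fingers":0.04},{"slide":[0,0,0],"twist":[0,0,0],"fingers":0.04},{"slide":[0,0,0],"twist":[0,0,0],"fingers":0.04}]' 15
python3 - <<'E'
from h import *
np.set_printoptions(precision=4,suppress=True)
c=load('scene')
t=lambda L:[(260+u/8-.44,160+v/8-.44) for u,v in L]
print(onz(c,t([(440,448),(518,396)]),.022))
print(onz(c,t([(408,480)]),.016), onz(c,t([(395,520),(545,415)]),.002))
print(manip.state()['force'])
E
```

```text
clock: 8.35
eef_pos: [0.4531, -0.097, 0.0498]
tcp_rot: [0.031, 1.0, -0.0, 0.0]
force: [0.0, -1.1, -1.2]
grip_width: 0.05
finger_force: 14.8
[[ 0.4297 -0.0746  0.022 ]
 [ 0.426  -0.1271  0.022 ]]
[[ 0.4323 -0.0558  0.016 ]] [[ 0.4328 -0.0479  0.002 ]
 [ 0.4269 -0.1513  0.002 ]]
[ 0.0025 -1.1102 -1.2184]
```

```bash
python3 -m pendant '[{"slide":[0,0,-0.002],"twist":[0,0,0],"fingers":0.04},{"slide":[0,0,-0.002],"twist":[0,0,0],"fingers":0.04},{"slide":[0,0,-0.002],"twist":[0,0,0],"fingers":0.04},{"slide":[0,0,-0.001],"twist":[0,0,0],"fingers":0.04},{"slide":[0,0,-0.001],"twist":[0,0,0],"fingers":0.04},{"slide":[0,0,0],"twist":[0,0,0],"fingers":0.04},{"slide":[0,0,0],"twist":[0,0,0],"fingers":0.04},{"slide":[0,0,0],"twist":[0,0,0],"fingers":0.04}]' 15
```

```text
clock: 9.35
eef_pos: [0.4531, -0.0969, 0.0418]
tcp_rot: [0.031, 1.0, -0.0, 0.0]
force: [-0.9, -0.5, 0.0]
grip_width: 0.0504
finger_force: 14.8
```

```bash
python3 -m pendant '[{"slide":[0,0,-0.0005],"twist":[0,0,0],"fingers":0.088},{"slide":[0,0,0],"twist":[0,0,0],"fingers":0.088},{"slide":[0,0,0],"twist":[0,0,0],"fingers":0.088},{"slide":[0,0,0],"twist":[0,0,0],"fingers":0.088},{"slide":[0,0,0.01],"twist":[0,0,0],"fingers":0.088},{"slide":[0,0,0.02],"twist":[0,0,0],"fingers":0.088},{"slide":[0,0,0.025],"twist":[0,0,0],"fingers":0.088},{"slide":[0,0,0.025],"twist":[0,0,0],"fingers":0.088}]'
python3 -m pendant '[{"slide":[-0.01,0.0005,0],"twist":[0,0,-10],"fingers":0},{"slide":[-0.01,0.0005,0],"twist":[0,0,-10],"fingers":0},{"slide":[-0.01,0.0005,0],"twist":[0,0,-10],"fingers":0},{"slide":[-0.01,0.0005,0],"twist":[0,0,-10],"fingers":0},{"slide":[-0.01,0.0005,0],"twist":[0,0,-10],"fingers":0},{"slide":[-0.01,0.0005,0],"twist":[0,0,-10],"fingers":0},{"slide":[-0.004,0,0],"twist":[0,0,-10],"fingers":0},{"slide":[0,0,0],"twist":[0,0,-10],"fingers":0}]'
python3 - <<'E'
from h import *
c=cap('scene'); save(c,'scene6.png',(245,160,345,235),8)
s=manip.state(); print(s['eef_pos'],R.from_quat(s['tcp_rot']).as_matrix()[:,1],s['force'],s['qpos'])
E
```

```text
clock: 10.35
eef_pos: [0.4531, -0.0969, 0.1227]
tcp_rot: [0.031, 1.0, -0.0, 0.0]
force: [0.8, -0.7, 0.4]
grip_width: 0.0882
finger_force: 0.0
clock: 11.35
eef_pos: [0.389, -0.094, 0.1219]
tcp_rot: [0.668, 0.744, 0.0, 0.0]
force: [-0.3, 0.3, -0.5]
grip_width: 0.01
finger_force: 0.0
[ 0.38911934 -0.0939837   0.12187106] [9.94993957e-01 9.99324715e-02 7.26400892e-04] [-0.50460403 -0.43144166 -0.32226139] [-5.31801462e-01  2.18448782e-01  2.02100339e+00  7.29861208e-05
  9.01282146e-01 -6.31946145e-01]
```

View pics/scene6.png

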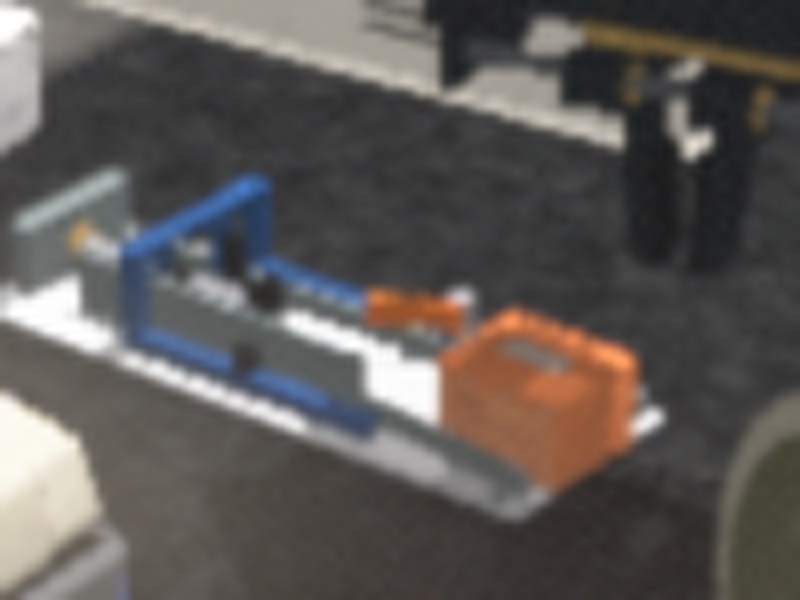

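The carton stands flat in the funnel, from about (440,355) to (635,430), with the catch plate ahead of it at (415,305). I'll close the fingers and drop behind it.

```bash
python3 -m pendant '[{"slide":[-0.003,0,0],"twist":[0,0,-9.3],"fingers":0},{"slide":[0,0,-0.02],"twist":[0,0,0],"fingers":0},{"slide":[0,0,-0.02],"twist":[0,0,0],"fingers":0},{"slide":[0,0,-0.02],"twist":[0,0,0],"fingers":0},{"slide":[0,0,-0.015],"twist":[0,0,0],"fingers":0},{"slide":[0,0,-0.015],"twist":[0,0,0],"fingers":0},{"slide":[0,0,0],"twist":[0,0,0],"fingers":0},{"slide":[0,0,0],"twist":[0,0,0],"fingers":0}]'
python3 -m pendant '[{"slide":[0.004,-0.0002,0],"twist":[0,0,0],"fingers":0},{"slide":[0.004,-0.0002,0],"twist":[0,0,0],"fingers":0},{"slide":[0.004,-0.0003,0],"twist":[0,0,0],"fingers":0},{"slide":[0.004,-0.0003,0],"twist":[0,0,0],"fingers":0},{"slide":[0.004,-0.0002,0],"twist":[0,0,0],"fingers":0},{"slide":[0.004,-0.0002,0],"twist":[0,0,0],"fingers":0},{"slide":[0.004,-0.0003,0],"twist":[0,0,0],"fingers":0},{"slide":[0.004,-0.0003,0],"twist":[0,0,0],"fingers":0}]'
```

```text
clock: 12.4
eef_pos: [0.3865, -0.0941, 0.0319]
tcp_rot: [0.724, 0.69, 0.0, 0.0]
force: [0.0, 0.0, 0.5]
grip_width: 0.0003
finger_force: 0.0
clock: 13.4
eef_pos: [0.4182, -0.0959, 0.0312]
tcp_rot: [0.724, 0.689, -0.0, -0.0]
force: [-1.0, -0.0, 0.2]
grip_width: 0.0003
finger_force: 0.9
```

```bash
python3 -m pendant '[{"slide":[0.005,-0.0003,0],"twist":[0,0,0],"fingers":0},{"slide":[0.005,-0.0003,0],"twist":[0,0,0],"fingers":0},{"slide":[0.005,-0.0003,0],"twist":[0,0,0],"fingers":0},{"slide":[0.005,-0.0003,0],"twist":[0,0,0],"fingers":0},{"slide":[0.005,-0.0003,0],"twist":[0,0,0],"fingers":0},{"slide":[0.005,-0.0003,0],"twist":[0,0,0],"fingers":0},{"slide":[0.005,-0.0003,0],"twist":[0,0,0],"fingers":0},{"slide":[0,0,0],"twist":[0,0,0],"fingers":0}]'
python3 - <<'E'
from h import *
c=cap('scene'); save(c,'scene7.png',(245,160,345,235),8)
E
```

```text
clock: 14.4
eef_pos: [0.4536, -0.098, 0.0312]
tcp_rot: [0.724, 0.689, 0.0, 0.0]
force: [0.7, 0.1, 0.2]
grip_width: 0.0004
finger_force: 0.0
```

View pics/scene7.png

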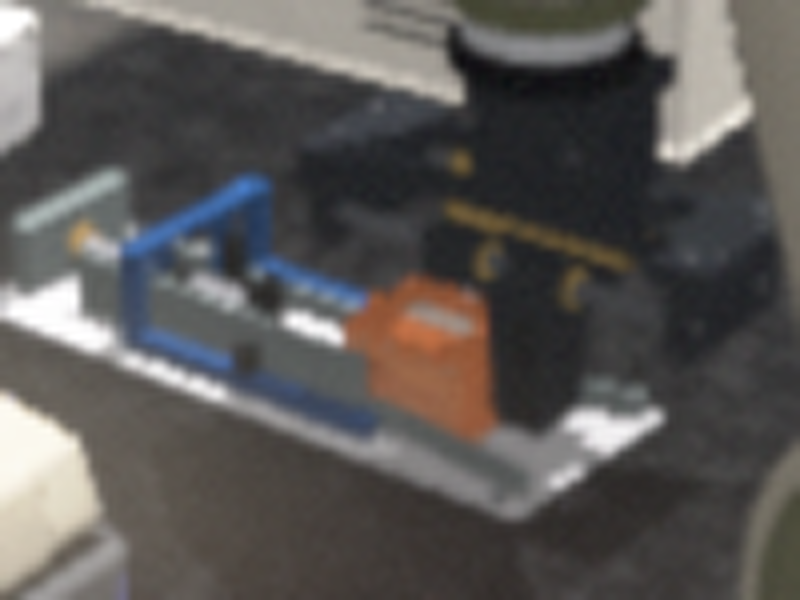

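The carton is in the channel, straight, with the fingers flat behind it at about x=490, and the resistance is negligible. I'll keep pushing.

```bash
for i in 1; do python3 -m pendant '[{"slide":[0.004,-0.0002,0],"twist":[0,0,0],"fingers":0},{"slide":[0.004,-0.0003,0],"twist":[0,0,0],"fingers":0},{"slide":[0.004,-0.0002,0],"twist":[0,0,0],"fingers":0},{"slide":[0.004,-0.0003,0],"twist":[0,0,0],"fingers":0},{"slide":[0.004,-0.0002,0],"twist":[0,0,0],"fingers":0},{"slide":[0.004,-0.0003,0],"twist":[0,0,0],"fingers":0},{"slide":[0.004,-0.0002,0],"twist":[0,0,0],"fingers":0},{"slide":[0.004,-0.0003,0],"twist":[0,0,0],"fingers":0}]'; done
python3 -m pendant '[{"slide":[0.003,-0.0002,0],"twist":[0,0,0],"fingers":0},{"slide":[0.003,-0.0002,0],"twist":[0,0,0],"fingers":0},{"slide":[0.003,-0.0002,0],"twist":[0,0,0],"fingers":0},{"slide":[0.003,-0.0002,0],"twist":[0,0,0],"fingers":0},{"slide":[0.002,-0.0001,0],"twist":[0,0,0],"fingers":0},{"slide":[0.002,-0.0001,0],"twist":[0,0,0],"fingers":0},{"slide":[0.002,-0.0001,0],"twist":[0,0,0],"fingers":0},{"slide":[0.002,-0.0001,0],"twist":[0,0,0],"fingers":0}]'
```

```text
clock: 15.45
eef_pos: [0.4851, -0.1, 0.0312]
tcp_rot: [0.724, 0.689, -0.0, -0.0]
force: [-3.1, -0.2, 1.2]
grip_width: 0.0
finger_force: 1.8
clock: 16.45
eef_pos: [0.5052, -0.1012, 0.0312]
tcp_rot: [0.724, 0.689, 0.0, -0.0]
force: [-2.1, 0.7, 1.1]
grip_width: 0.0008
finger_force: 1.4
```

```bash
python3 -m pendant '[{"slide":[0.0015,-0.0001,0],"twist":[0,0,0],"fingers":0},{"slide":[0.0015,-0.0001,0],"twist":[0,0,0],"fingers":0},{"slide":[0.0015,-0.0001,0],"twist":[0,0,0],"fingers":0},{"slide":[0.0015,-0.0001,0],"twist":[0,0,0],"fingers":0},{"slide":[0.0015,-0.0001,0],"twist":[0,0,0],"fingers":0},{"slide":[0.0015,-0.0001,0],"twist":[0,0,0],"fingers":0},{"slide":[0.0015,-0.0001,0],"twist":[0,0,0],"fingers":0},{"slide":[0.0015,-0.0001,0],"twist":[0,0,0],"fingers":0}]'
python3 -m pendant '[{"slide":[0.001,0,0],"twist":[0,0,0],"fingers":0},{"slide":[0.001,-0.0001,0],"twist":[0,0,0],"fingers":0},{"slide":[0.001,0,0],"twist":[0,0,0],"fingers":0},{"slide":[0.001,-0.0001,0],"twist":[0,0,0],"fingers":0},{"slide":[0.0005,0,0],"twist":[0,0,0],"fingers":0},{"slide":[0.0005,0,0],"twist":[0,0,0],"fingers":0},{"slide":[0.0005,0,0],"twist":[0,0,0],"fingers":0},{"slide":[0,0,0],"twist":[0,0,0],"fingers":0}]'
```

```text
clock: 17.45
eef_pos: [0.5157, -0.1018, 0.0311]
tcp_rot: [0.724, 0.689, -0.001, -0.002]
force: [-12.6, 0.6, 8.1]
grip_width: 0.0001
finger_force: 7.4
clock: 18.45
eef_pos: [0.5211, -0.1022, 0.0311]
tcp_rot: [0.724, 0.69, -0.001, -0.002]
force: [-13.1, -0.0, 8.2]
grip_width: 0.0004
finger_force: 7.6
```

The 8 N upward force means the fingers are bearing high on the carton. I'll back off, tilt the tips forward a little so they push low, at plunger height, and try again.

```bash
python3 -m pendant '[{"slide":[-0.003,0.0002,0],"twist":[0,0,0],"fingers":0},{"slide":[-0.004,0.0002,0],"twist":[0,0,0],"fingers":0},{"slide":[-0.005,0.0003,0],"twist":[0,0,0],"fingers":0},{"slide":[-0.008,0.0005,0],"twist":[0,0,0],"fingers":0},{"slide":[-0.008,0.0005,0.003],"twist":[0,0,0],"fingers":0},{"slide":[0,0,0.002],"twist":[0,-3,0],"fingers":0},{"slide":[0,0,0],"twist":[0,0,0],"fingers":0},{"slide":[0,0,0],"twist":[0,0,0],"fingers":0}]'
python3 - <<'E'
from h import *
s=manip.state(); print(s['eef_pos'],R.from_quat(s['tcp_rot']).as_matrix(),s['force'])
c=cap('scene'); save(c,'scene8.png',(245,160,345,235),8)
E
```

```text
clock: 19.45
eef_pos: [0.4946, -0.1006, 0.0364]
tcp_rot: [0.724, 0.689, 0.019, 0.018]
force: [-1.2, -0.1, 1.0]
grip_width: 0.0003
finger_force: 0.0
[ 0.4946373  -0.10062761  0.03636314] [[ 4.93453646e-02  9.97437418e-01  5.18037799e-02]
 [ 9.98778927e-01 -4.94026798e-02 -1.74290740e-04]
 [ 2.38540145e-03  5.17491242e-02 -9.98657268e-01]] [-1.19049071 -0.1350995   0.96928138]
```

View pics/scene8.png

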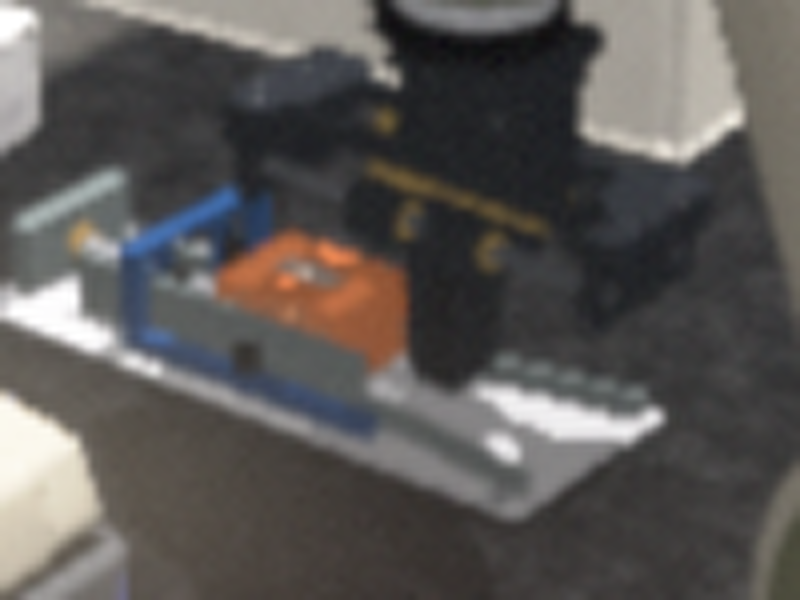

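The carton backed off to the plunger rest and stands flat and straight. The finger has a small gap at about (410,330). I'll push again with the tilted tips.

```bash
python3 -m pendant '[{"slide":[0.003,-0.0002,0],"twist":[0,0,0],"fingers":0},{"slide":[0.003,-0.0002,0],"twist":[0,0,0],"fingers":0},{"slide":[0.002,-0.0001,0],"twist":[0,0,0],"fingers":0},{"slide":[0.002,-0.0001,0],"twist":[0,0,0],"fingers":0},{"slide":[0.0015,-0.0001,0],"twist":[0,0,0],"fingers":0},{"slide":[0.0015,-0.0001,0],"twist":[0,0,0],"fingers":0},{"slide":[0.0015,-0.0001,0],"twist":[0,0,0],"fingers":0},{"slide":[0.0015,-0.0001,0],"twist":[0,0,0],"fingers":0}]'
python3 -m pendant '[{"slide":[0.001,0,0],"twist":[0,0,0],"fingers":0},{"slide":[0.001,-0.0001,0],"twist":[0,0,0],"fingers":0},{"slide":[0.001,0,0],"twist":[0,0,0],"fingers":0},{"slide":[0.001,-0.0001,0],"twist":[0,0,0],"fingers":0},{"slide":[0.001,0,0],"twist":[0,0,0],"fingers":0},{"slide":[0.001,-0.0001,0],"twist":[0,0,0],"fingers":0},{"slide":[0,0,0],"twist":[0,0,0],"fingers":0},{"slide":[0,0,0],"twist":[0,0,0],"fingers":0}]'
```

```text
clock: 20.5
eef_pos: [0.5107, -0.1016, 0.0362]
tcp_rot: [0.724, 0.689, 0.019, 0.018]
force: [0.2, 0.2, -0.6]
grip_width: 0.0005
finger_force: 0.0
clock: 21.5
eef_pos: [0.5166, -0.1018, 0.0362]
tcp_rot: [0.724, 0.689, 0.019, 0.018]
force: [0.6, -0.8, 0.0]
grip_width: 0.0004
finger_force: 0.0
```

There's no contact where 12 N was felt before, so the carton has stayed deeper and may already be caught. I'll locate it numerically, having used up the picture views.

```bash
python3 - <<'E'
from h import *
np.set_printoptions(precision=4,suppress=True)
c=cap('scene'); a=cap('top')
def orange(c,box):
    h=cv2.cvtColor(c['pixels'],cv2.COLOR_RGB2HSV); u0,v0,u1,v1=box
    m=(h[...,0]>2)&(h[...,0]<18)&(h[...,1]>140)&(h[...,2]>80); v,u=np.nonzero(m)
    k=(u>u0)&(u<u1)&(v>v0)&(v<v1); return np.c_[u[k],v[k]]
yaw=np.radians(-3.6); Rw=np.array([[np.cos(yaw),np.sin(yaw)],[-np.sin(yaw),np.cos(yaw)]])
uv=orange(c,(262,180,320,210)); D=deep(c,uv); q=(D[:,:2]-[.4285,-.0985])@Rw.T
print('n',len(uv),'u',uv[:,0].min(),uv[:,0].max(),'v',uv[:,1].min(),uv[:,1].max())
t=(D[:,2]>.034)&(D[:,2]<.055); print('top pts',t.sum(),q[t].min(0),q[t].max(0),np.percentile(q[t],[2,50,98],axis=0),D[t,2].mean())
o=~t; print(np.c_[uv[o],q[o],D[o,2]][::12])
for v in range(184,212,2):
    r=c['pixels'][v,270:312]; print(v,''.join('O' if any((uv==[270+i,v]).all(1)) else 'b' if p[2]>p[0]+25 else '#' if p.sum()<180 else 'w' if p.min()>150 else '.' for i,p in enumerate(r.astype(int))))
E
```

```text
n 108 u 273 289 v 189 202
top pts 100 [ 0.1042 -0.0222] [0.1685 0.0304] [[ 0.1062 -0.018 ]
 [ 0.1373  0.0149]
 [ 0.1681  0.0277]] 0.04336162511983965
[[280.     189.       0.228   -0.0882   0.0006]]
184 bbbbbbbbb###########..#######....#########
186 bbbbbbbbb##########...############...#####
188 bbbb.bbbb.....################..##########
190 ..b###b..OOOOO.....##########.......#...##
192 .b.#.OOOO.......OOOO##############......##
194 ...OOOOOOO........OO#################...##
196 ....OOOOOOOOOOOOOOOO.##########........###
198 .............OOOOOOO.##########.......####
200 ..............OOOOOO.##########......#####
202 ..................OO.##########..bbbb#####
204 ....###..............########.......b.....
206 ..b.........................wwwww.........
208 .......bbbbbb..................wwwwwwwww..
210 ...........bbbbbb...............wwwwwwwwww
```

```bash
python3 -m pendant '[{"slide":[0.001,0,0],"twist":[0,0,0],"fingers":0},{"slide":[0.001,-0.0001,0],"twist":[0,0,0],"fingers":0},{"slide":[0.001,0,0],"twist":[0,0,0],"fingers":0},{"slide":[0,-0.0001,0],"twist":[0,0,0],"fingers":0},{"slide":[0,0,0],"twist":[0,0,0],"fingers":0},{"slide":[0,0,0],"twist":[0,0,0],"fingers":0},{"slide":[0,0,0],"twist":[0,0,0],"fingers":0},{"slide":[0,0,0],"twist":[0,0,0],"fingers":0}]'
python3 -c "
from h import *
print(manip.state()['force'],manip.state()['moment'])"
python3 -m pendant '[{"slide":[0.001,0,0],"twist":[0,0,0],"fingers":0},{"slide":[0.001,-0.0001,0],"twist":[0,0,0],"fingers":0},{"slide":[0,0,0],"twist":[0,0,0],"fingers":0},{"slide":[0,-0.0001,0],"twist":[0,0,0],"fingers":0},{"slide":[0,0,0],"twist":[0,0,0],"fingers":0},{"slide":[0,0,0],"twist":[0,0,0],"fingers":0},{"slide":[0,0,0],"twist":[0,0,0],"fingers":0},{"slide":[0,0,0],"twist":[0,0,0],"fingers":0}]'
python3 -c "
from h import *
print(manip.state()['force'],manip.state()['moment'])"
```

```text
clock: 22.6
eef_pos: [0.5196, -0.102, 0.0362]
tcp_rot: [0.724, 0.689, 0.019, 0.018]
force: [0.2, -0.5, -0.5]
grip_width: 0.0005
finger_force: 0.0
[ 0.16177103 -0.50002139 -0.48448417] [-0.09422936 -0.066615    0.03230659]
clock: 23.6
eef_pos: [0.5216, -0.1022, 0.0362]
tcp_rot: [0.724, 0.689, 0.019, 0.018]
force: [-1.4, 0.1, 0.8]
grip_width: 0.0003
finger_force: 0.8
[-1.40148692  0.14284033  0.79610565] [0.09150172 0.18369437 0.0406032 ]
```

```bash
python3 - <<'E'
from h import *
np.set_printoptions(precision=4,suppress=True)
c=cap('scene'); h=cv2.cvtColor(c['pixels'],cv2.COLOR_RGB2HSV)
def ext(img):  # orange mask of a x8 crop
    h=cv2.cvtColor(img,cv2.COLOR_BGR2HSV); m=((h[...,0]>1)&(h[...,0]<20)&(h[...,1]>110)&(h[...,2]>70)).astype(np.uint8)
    n,l,st,ce=cv2.connectedComponentsWithStats(m); i=1+st[1:,4].argmax(); return l==i
for f in('scene6.png','scene7.png','scene8.png',None):
    if f: im=cv2.imread('pics/'+f)
    else:
        save(c,'now.png',(245,160,345,235),8); im=cv2.imread('pics/now.png')
    m=ext(im); v,u=np.nonzero(m)
    i=[u.argmin(),u.argmax(),v.argmin(),v.argmax()]
    e=[(u[k],v[k]) for k in i]; 
    # top outline: leftmost boundary of top face
    P=onz(c,[(245+a/8-.44,160+b/8-.44) for a,b in e],.044)
    print(f,m.sum(),e); print(P[:,:2].round(4).tolist())
E
```

```text
scene6.png 23480 [(np.int64(441), np.int64(356)), (np.int64(640), np.int64(367)), (np.int64(510), np.int64(308)), (np.int64(557), np.int64(488))]
[[0.4861, -0.0771], [0.4176, -0.1127], [0.4856, -0.1265], [0.3954, -0.0157]]
scene7.png 14713 [(np.int64(347), np.int64(324)), (np.int64(496), np.int64(414)), (np.int64(413), np.int64(276)), (np.int64(466), np.int64(436))]
[[0.5317, -0.0787], [0.4435, -0.05], [0.5334, -0.1284], [0.4437, -0.0294]]
scene8.png 14035 [(np.int64(219), np.int64(278)), (np.int64(409), np.int64(301)), (np.int64(289), np.int64(230)), (np.int64(372), np.int64(365))]
[[0.5979, -0.0828], [0.5224, -0.1091], [0.5999, -0.1349], [0.5042, -0.056]]
None 8740 [(np.int64(218), np.int64(281)), (np.int64(356), np.int64(334)), (np.int64(286), np.int64(229)), (np.int64(344), np.int64(343))]
[[0.5966, -0.0804], [0.5239, -0.0737], [0.6015, -0.135], [0.5235, -0.0649]]
```

```bash
python3 - <<'E'
from h import *
np.set_printoptions(precision=4,suppress=True)
c=load('scene'); yaw=np.radians(-3.6); Rw=np.array([[np.cos(yaw),np.sin(yaw)],[-np.sin(yaw),np.cos(yaw)]])
t=lambda L:[(245+u/8-.44,160+v/8-.44) for u,v in L]
q=lambda P:(P[:,:2]-[.4275,-.0985])@Rw.T
print('catch top L,R z.031',q(onz(c,t([(368,289),(466,303)]),.031)))
print('catch bot L z.019',q(onz(c,t([(368,318)]),.019)))
print('bar feet/top z.052',q(onz(c,t([(130,245),(255,180)]),.052)))
print('buffer z.022',q(onz(c,t([(265,293),(232,255)]),.022)))
print('carton front',q(np.array([[.598,-.082],[.600,-.135]])))
# is catch now visible behind the carton? orange in top image near catch
a=cap('top'); hh=cv2.cvtColor(a['pixels'],cv2.COLOR_RGB2HSV)
v,u=np.nonzero((hh[...,0]>2)&(hh[...,0]<20)&(hh[...,1]>110)&(hh[...,2]>90)); k=(u>290)&(u<330)&(v>160)&(v<225)
print(np.c_[u[k],v[k]].tolist())
print(q(onz(a,np.c_[u[k],v[k]],.04)).round(3).tolist() if k.any() else '')
E
```

```text
catch top L,R z.031 [[ 0.1306 -0.0229]
 [ 0.0911 -0.0375]]
catch bot L z.019 [[ 0.1288 -0.0207]]
bar feet/top z.052 [[ 0.207   0.0377]
 [ 0.2059 -0.0416]]
buffer z.022 [[ 0.1732 -0.0077]
 [ 0.2069 -0.0266]]
carton front [[ 0.1691  0.0272]
 [ 0.1745 -0.0256]]
[[312, 161]]
[[0.261, -0.001]]
```

The catch tip sits about 125–130 mm in, so the snap should come with the carton's centre near 158 mm. It's at about 141 mm now, so it isn't latched yet. I'll go on pushing gently.

```bash
python3 -m pendant '[{"slide":[0.001,-0.0001,0],"twist":[0,0,0],"fingers":0},{"slide":[0.001,0,0],"twist":[0,0,0],"fingers":0},{"slide":[0,0,0],"twist":[0,0,0],"fingers":0},{"slide":[0,0,0],"twist":[0,0,0],"fingers":0},{"slide":[0,0,0],"twist":[0,0,0],"fingers":0},{"slide":[0,0,0],"twist":[0,0,0],"fingers":0},{"slide":[0,0,0],"twist":[0,0,0],"fingers":0},{"slide":[0,0,0],"twist":[0,0,0],"fingers":0}]'
python3 -c "
from h import *
print(manip.state()['force'],manip.state()['moment'])"
```

```text
clock: 24.7
eef_pos: [0.522, -0.1021, 0.0361]
tcp_rot: [0.724, 0.689, 0.018, 0.016]
force: [-13.8, 0.4, 8.0]
grip_width: 0.0001
finger_force: 6.8
[-13.80043268   0.40515113   8.02202451] [ 0.0138486   1.61746073 -0.0339428 ]
```

```bash
python3 -m pendant '[{"slide":[-0.003,0,0],"twist":[0,0,0],"fingers":0},{"slide":[-0.002,-0.003,0],"twist":[0,0,0],"fingers":0},{"slide":[0,0,0],"twist":[0,0,0],"fingers":0},{"slide":[0.001,0,0],"twist":[0,0,0],"fingers":0},{"slide":[0.001,0,0.0001],"twist":[0,0,0],"fingers":0},{"slide":[0.001,0,0.0001],"twist":[0,0,0],"fingers":0},{"slide":[0.0005,0,0.0002],"twist":[0,0,0],"fingers":0},{"slide":[0,0,0],"twist":[0,0,0],"fingers":0}]'
python3 -m pendant '[{"slide":[0.0005,0,0.0005],"twist":[0,0,0],"fingers":0},{"slide":[0.0005,0,0.0003],"twist":[0,0,0],"fingers":0},{"slide":[0.0003,0,0.0002],"twist":[0,0,0],"fingers":0},{"slide":[0,0,0],"twist":[0,0,0],"fingers":0},{"slide":[0,0,0],"twist":[0,0,0],"fingers":0},{"slide":[0,0,0],"twist":[0,0,0],"fingers":0},{"slide":[0,0,0],"twist":[0,0,0],"fingers":0},{"slide":[0,0,0],"twist":[0,0,0],"fingers":0}]'
python3 - <<'E'
from h import *
np.set_printoptions(precision=4,suppress=True)
s=manip.state(); print(s['force'],s['moment'],s['eef_pos'])
E
```

```text
clock: 25.7
eef_pos: [0.5215, -0.1053, 0.0364]
tcp_rot: [0.724, 0.689, 0.018, 0.017]
force: [-4.8, -0.5, 1.7]
grip_width: 0.0006
finger_force: 2.5
clock: 26.7
eef_pos: [0.5219, -0.1053, 0.0369]
tcp_rot: [0.724, 0.689, 0.018, 0.016]
force: [-8.7, -2.6, -0.4]
grip_width: 0.0009
finger_force: 4.4
[-8.7399 -2.6286 -0.372 ] [-0.4883  1.2491 -0.1251] [ 0.5219 -0.1053  0.0369]
```

```bash
python3 -m pendant '[{"slide":[0.0004,0,0.0001],"twist":[0,0,0],"fingers":0},{"slide":[0,0,0],"twist":[0,0,0],"fingers":0},{"slide":[0.0004,0,0.0001],"twist":[0,0,0],"fingers":0},{"slide":[0,0,0],"twist":[0,0,0],"fingers":0},{"slide":[0,0,0],"twist":[0,0,0],"fingers":0},{"slide":[0,0,0],"twist":[0,0,0],"fingers":0},{"slide":[0,0,0],"twist":[0,0,0],"fingers":0},{"slide":[0,0,0],"twist":[0,0,0],"fingers":0}]'
python3 - <<'E'
from h import *
np.set_printoptions(precision=4,suppress=True)
s=manip.state(); print(s['force'],s['moment'],s['eef_pos'],R.from_quat(s['tcp_rot']).as_matrix()[:,2])
c=cap('scene'); d=c['pixels'].astype(int)
a=cap('top'); yaw=np.radians(-3.6); Rw=np.array([[np.cos(yaw),np.sin(yaw)],[-np.sin(yaw),np.cos(yaw)]])
q=lambda P:np.c_[(P[:,:2]-[.4275,-.0985])@Rw.T,P[:,2]]
# depth map under the blue bar region / gripper: nearest gripper points in dock frame, z<0.1
v,u=np.mgrid[150:235,245:345]; uv=np.c_[u.ravel(),v.ravel()]; D=q(deep(c,uv)); px=c['pixels'][uv[:,1],uv[:,0]].astype(int)
blue=(px[:,2]>px[:,0]+40)&(px[:,2]>80); print('blue zmax',np.percentile(D[blue,2],[50,95,99]))
blk=(px.max(1)<60)&(D[:,2]>.03)&(D[:,2]<.12)&(abs(D[:,1])<.07)
B=D[blk]
for x0 in np.arange(.06,.26,.02):
    k=(B[:,0]>x0)&(B[:,0]<x0+.02); print(round(x0,2),k.sum(),B[k,2].min() if k.any() else '',np.percentile(B[k,2],10) if k.any() else '')
E
```

```text
clock: 27.7
eef_pos: [0.5226, -0.1053, 0.0372]
tcp_rot: [0.724, 0.689, 0.018, 0.016]
force: [-10.9, -2.8, 1.9]
grip_width: 0.0006
finger_force: 5.1
[-10.854   -2.7879   1.901 ] [-0.5154  1.4053 -0.1296] [ 0.5226 -0.1053  0.0372] [ 0.0479  0.0009 -0.9989]
blue zmax [0.0495 0.0539 0.0545]
0.06 97 0.03368709313227991 0.04832209866410393
0.08 80 0.030833761445479668 0.03529343848743155
0.1 83 0.030307664193979122 0.042590152611825284
0.12 7 0.09275386333583413 0.09548294401058491
0.14 1 0.11861617626953869 0.11861617626953869
0.16 69 0.0866500021112736 0.09098555282619866
0.18 8 0.031305987472396546 0.03214950408554187
0.2 2 0.03457546004354828 0.0346783355754869
0.22 0  
0.24 0
```

```bash
python3 -m pendant '[{"slide":[0.0004,-0.0001,0.0002],"twist":[0,0,0],"fingers":0},{"slide":[0.0004,-0.0001,0.0002],"twist":[0,0,0],"fingers":0},{"slide":[0.0004,-0.0001,0.0001],"twist":[0,0,0],"fingers":0},{"slide":[0,0,0],"twist":[0,0,0],"fingers":0},{"slide":[0,0,0],"twist":[0,0,0],"fingers":0},{"slide":[0,0,0],"twist":[0,0,0],"fingers":0},{"slide":[0,0,0],"twist":[0,0,0],"fingers":0},{"slide":[0,0,0],"twist":[0,0,0],"fingers":0}]'
python3 - <<'E'
from h import *
np.set_printoptions(precision=4,suppress=True)
s=manip.state(); print(s['force'],s['moment'],s['eef_pos'])
E
```

```text
clock: 28.8
eef_pos: [0.524, -0.1054, 0.0377]
tcp_rot: [0.724, 0.689, 0.018, 0.016]
force: [-8.9, -1.7, 1.5]
grip_width: 0.0005
finger_force: 4.3
[-8.8592 -1.6641  1.5471] [-0.3718  1.1616 -0.0877] [ 0.524  -0.1054  0.0377]
```

The carton is sliding now at about 9 N with the downforce gone. I'll continue.

```bash
python3 -m pendant '[{"slide":[0.0007,-0.0001,0],"twist":[0,0,0],"fingers":0},{"slide":[0.0007,0,0],"twist":[0,0,0],"fingers":0},{"slide":[0.0007,-0.0001,0],"twist":[0,0,0],"fingers":0},{"slide":[0.0007,0,0],"twist":[0,0,0],"fingers":0},{"slide":[0.0007,-0.0001,0],"twist":[0,0,0],"fingers":0},{"slide":[0.0005,0,0],"twist":[0,0,0],"fingers":0},{"slide":[0,0,0],"twist":[0,0,0],"fingers":0},{"slide":[0,0,0],"twist":[0,0,0],"fingers":0}]'
python3 -c "
from h import *
print(manip.state()['force'],manip.state()['moment'])"
```

```text
clock: 29.8
eef_pos: [0.5281, -0.1057, 0.0378]
tcp_rot: [0.724, 0.689, 0.018, 0.016]
force: [-8.6, -1.3, 0.8]
grip_width: 0.0007
finger_force: 4.2
[-8.59233074 -1.26324803  0.8143584 ] [-0.30222099  1.13019489 -0.05885189]
```

```bash
python3 -m pendant '[{"slide":[0.0007,-0.0001,0],"twist":[0,0,0],"fingers":0},{"slide":[0.0007,0,0],"twist":[0,0,0],"fingers":0},{"slide":[0.0007,-0.0001,0],"twist":[0,0,0],"fingers":0},{"slide":[0.0007,0,0],"twist":[0,0,0],"fingers":0},{"slide":[0.0007,-0.0001,0],"twist":[0,0,0],"fingers":0},{"slide":[0,0,0],"twist":[0,0,0],"fingers":0},{"slide":[0,0,0],"twist":[0,0,0],"fingers":0},{"slide":[0,0,0],"twist":[0,0,0],"fingers":0}]'
python3 -m pendant '[{"slide":[0.0005,0,0],"twist":[0,0,0],"fingers":0},{"slide":[0.0005,0,0],"twist":[0,0,0],"fingers":0},{"slide":[0.0005,-0.0001,0],"twist":[0,0,0],"fingers":0},{"slide":[0.0005,0,0],"twist":[0,0,0],"fingers":0},{"slide":[0,0,0],"twist":[0,0,0],"fingers":0},{"slide":[0,0,0],"twist":[0,0,0],"fingers":0},{"slide":[0,0,0],"twist":[0,0,0],"fingers":0},{"slide":[0,0,0],"twist":[0,0,0],"fingers":0}]'
```

```text
clock: 30.8
eef_pos: [0.5316, -0.106, 0.0378]
tcp_rot: [0.724, 0.689, 0.018, 0.016]
force: [-7.8, -0.9, 0.8]
grip_width: 0.0009
finger_force: 4.0
clock: 31.8
eef_pos: [0.5336, -0.1061, 0.0377]
tcp_rot: [0.724, 0.689, 0.018, 0.016]
force: [-8.5, -0.4, 1.1]
grip_width: 0.0005
finger_force: 4.2
```

```bash
python3 -m pendant '[{"slide":[0.0004,0,0],"twist":[0,0,0],"fingers":0},{"slide":[0.0004,0,0],"twist":[0,0,0],"fingers":0},{"slide":[0.0004,-0.0001,0],"twist":[0,0,0],"fingers":0},{"slide":[0,0,0],"twist":[0,0,0],"fingers":0},{"slide":[0,0,0],"twist":[0,0,0],"fingers":0},{"slide":[0,0,0],"twist":[0,0,0],"fingers":0},{"slide":[0,0,0],"twist":[0,0,0],"fingers":0},{"slide":[0,0,0],"twist":[0,0,0],"fingers":0}]'
```

```text
clock: 32.8
eef_pos: [0.5347, -0.1062, 0.0377]
tcp_rot: [0.724, 0.689, 0.018, 0.016]
force: [-9.1, -1.3, 1.3]
grip_width: 0.0005
finger_force: 4.3
```

```bash
python3 -m pendant '[{"slide":[0.0004,0,0],"twist":[0,0,0],"fingers":0},{"slide":[0.0004,0,0],"twist":[0,0,0],"fingers":0},{"slide":[0.0004,-0.0001,0],"twist":[0,0,0],"fingers":0},{"slide":[0.0004,0,0],"twist":[0,0,0],"fingers":0},{"slide":[0,0,0],"twist":[0,0,0],"fingers":0},{"slide":[0,0,0],"twist":[0,0,0],"fingers":0},{"slide":[0,0,0],"twist":[0,0,0],"fingers":0},{"slide":[0,0,0],"twist":[0,0,0],"fingers":0}]'
```

```text
clock: 33.8
eef_pos: [0.5363, -0.1063, 0.0377]
tcp_rot: [0.724, 0.689, 0.018, 0.016]
force: [-9.0, -1.0, 1.0]
grip_width: 0.0005
finger_force: 4.3
```

```bash
python3 -m pendant '[{"slide":[0.0004,0,0],"twist":[0,0,0],"fingers":0},{"slide":[0.0004,0,0],"twist":[0,0,0],"fingers":0},{"slide":[0.0004,-0.0001,0],"twist":[0,0,0],"fingers":0},{"slide":[0.0004,0,0],"twist":[0,0,0],"fingers":0},{"slide":[0,0,0],"twist":[0,0,0],"fingers":0},{"slide":[0,0,0],"twist":[0,0,0],"fingers":0},{"slide":[0,0,0],"twist":[0,0,0],"fingers":0},{"slide":[0,0,0],"twist":[0,0,0],"fingers":0}]'
```

```text
clock: 34.8
eef_pos: [0.5379, -0.1064, 0.0377]
tcp_rot: [0.724, 0.689, 0.018, 0.016]
force: [-8.5, -0.7, 1.1]
grip_width: 0.0004
finger_force: 4.4
```

```bash
python3 -m pendant '[{"slide":[0.0005,0,0],"twist":[0,0,0],"fingers":0},{"slide":[0.0005,0,0],"twist":[0,0,0],"fingers":0},{"slide":[0.0005,-0.0001,0],"twist":[0,0,0],"fingers":0},{"slide":[0.0005,0,0],"twist":[0,0,0],"fingers":0},{"slide":[0,0,0],"twist":[0,0,0],"fingers":0},{"slide":[0,0,0],"twist":[0,0,0],"fingers":0},{"slide":[0,0,0],"twist":[0,0,0],"fingers":0},{"slide":[0,0,0],"twist":[0,0,0],"fingers":0}]'
```

```text
clock: 35.8
eef_pos: [0.5404, -0.1065, 0.0379]
tcp_rot: [0.724, 0.689, 0.018, 0.017]
force: [-6.2, -0.3, 0.6]
grip_width: 0.0006
finger_force: 3.2
```

```bash
python3 - <<'E'
from h import *
np.set_printoptions(precision=4,suppress=True)
c=cap('scene'); save(c,'now.png',(245,160,345,235),8); im=cv2.imread('pics/now.png')
h=cv2.cvtColor(im,cv2.COLOR_BGR2HSV); m=((h[...,0]>1)&(h[...,0]<20)&(h[...,1]>110)&(h[...,2]>70)).astype(np.uint8)
n,l,st,ce=cv2.connectedComponentsWithStats(m); print(st[st[:,4]>60].tolist())
i=1+st[1:,4].argmax(); v,u=np.nonzero(l==i); e=[(u[k],v[k]) for k in(u.argmin(),v.argmin())]
print(e,onz(c,[(245+a/8-.44,160+b/8-.44) for a,b in e],.044)[:,:2])
E
```

```text
[[0, 0, 800, 600, 468808], [294, 76, 10, 16, 95], [289, 133, 61, 22, 384], [390, 165, 24, 17, 161], [180, 222, 144, 110, 8878], [403, 294, 60, 38, 1627]]
[(np.int64(180), np.int64(267)), (np.int64(260), np.int64(222))] [[ 0.6171 -0.0819]
 [ 0.6145 -0.1343]]
```

The force dropped to 6 N with a small forward jump, which looks like the snap. I'll nudge slightly further, then back off and check that the carton stays.

```bash
python3 -m pendant '[{"slide":[0.0004,0,0],"twist":[0,0,0],"fingers":0},{"slide":[0.0004,0,0],"twist":[0,0,0],"fingers":0},{"slide":[0,0,0],"twist":[0,0,0],"fingers":0},{"slide":[0,0,0],"twist":[0,0,0],"fingers":0},{"slide":[0,0,0],"twist":[0,0,0],"fingers":0},{"slide":[0,0,0],"twist":[0,0,0],"fingers":0},{"slide":[0,0,0],"twist":[0,0,0],"fingers":0},{"slide":[0,0,0],"twist":[0,0,0],"fingers":0}]'
python3 -m pendant '[{"slide":[-0.001,0.0001,0],"twist":[0,0,0],"fingers":0},{"slide":[-0.001,0.0001,0],"twist":[0,0,0],"fingers":0},{"slide":[-0.001,0.0001,0],"twist":[0,0,0],"fingers":0},{"slide":[-0.001,0.0001,0],"twist":[0,0,0],"fingers":0},{"slide":[-0.001,0.0001,0],"twist":[0,0,0],"fingers":0},{"slide":[-0.001,0.0001,0],"twist":[0,0,0],"fingers":0},{"slide":[0,0,0],"twist":[0,0,0],"fingers":0},{"slide":[0,0,0],"twist":[0,0,0],"fingers":0}]'
```

```text
clock: 36.85
eef_pos: [0.5412, -0.1066, 0.0379]
tcp_rot: [0.724, 0.689, 0.018, 0.017]
force: [-6.6, -1.4, -0.3]
grip_width: 0.0005
finger_force: 3.2
clock: 37.85
eef_pos: [0.5363, -0.1061, 0.0384]
tcp_rot: [0.724, 0.689, 0.019, 0.018]
force: [-0.2, -0.1, 0.1]
grip_width: 0.0006
finger_force: 0.0
```

```bash
python3 -m pendant '[{"slide":[-0.012,0.0008,0],"twist":[0,0,0],"fingers":0},{"slide":[-0.012,0.0008,0],"twist":[0,0,0],"fingers":0},{"slide":[-0.012,0.0008,0.003],"twist":[0,0,0],"fingers":0},{"slide":[-0.012,0.0008,0.01],"twist":[0,0,0],"fingers":0},{"slide":[-0.012,0,0.02],"twist":[0,0,0],"fingers":0},{"slide":[-0.01,0,0.03],"twist":[0,0,0],"fingers":0},{"slide":[-0.01,0,0.03],"twist":[0,0,0],"fingers":0},{"slide":[0,0,0.03],"twist":[0,0,0],"fingers":0}]'
python3 - <<'E'
from h import *
np.set_printoptions(precision=4,suppress=True)
c=cap('scene'); save(c,'now2.png',(245,160,345,235),8); im=cv2.imread('pics/now2.png')
h=cv2.cvtColor(im,cv2.COLOR_BGR2HSV); m=((h[...,0]>1)&(h[...,0]<20)&(h[...,1]>110)&(h[...,2]>70)).astype(np.uint8)
n,l,st,ce=cv2.connectedComponentsWithStats(m); print(st[st[:,4]>60].tolist())
i=1+st[1:,4].argmax(); v,u=np.nonzero(l==i); e=[(u[k],v[k]) for k in(u.argmin(),v.argmin(),u.argmax(),v.argmax())]
print(e,onz(c,[(245+a/8-.44,160+b/8-.44) for a,b in e],.044)[:,:2])
b=(l==i).astype(np.uint8)[::8,::8]
for r in range(26,50): print(''.join('O' if x else '.' for x in m[r*8+4,140:520:8]))
E
```

```text
clock: 38.85
eef_pos: [0.455, -0.1028, 0.1624]
tcp_rot: [0.724, 0.689, 0.019, 0.018]
force: [-0.2, -0.5, 0.3]
grip_width: 0.0004
finger_force: 0.0
[[0, 0, 800, 600, 463274], [184, 221, 279, 127, 16726]]
[(np.int64(184), np.int64(266)), (np.int64(263), np.int64(221)), (np.int64(462), np.int64(310)), (np.int64(348), np.int64(347))] [[ 0.6163 -0.0835]
 [ 0.614  -0.1358]
 [ 0.5005 -0.1144]
 [ 0.5203 -0.063 ]]
................................................
................................................
.............OOOOOOOO...........................
...........OOOOOOOOOOOO.........................
.........OOOOO...OOOOOOOOO......................
.........OOOOO.......OOOOOOOO...................
......OOOOOOOO.......OOOOOOOOO..................
......OOOOOOOOOOO....OOOOOOOOO..................
......OOOOOOOOOOOOOOOOOOOOOOOO..................
.......OOOOOOOOOOOOOOOOOOOOOOO..................
..........OOOOOOOOOOOOOOOOOOOOOOO...............
.............OOOOOOOOOOOOOOOOOOOOOOOOOO.........
...............OOOOOOOOOOOOOOOOOOOOOOOOOO.......
..................OOOOOOOOOOOOOOOOOOOOOOO.......
....................OOOOOOOOOOOOOO..OOOOO.......
.......................OOOOOOO..................
.........................OOO....................
................................................
................................................
................................................
................................................
................................................
................................................
................................................
```

```bash
python3 - <<'E'
from h import *
for f in('scene6.png','scene8.png','now.png','now2.png'):
    im=cv2.imread('pics/'+f); h=cv2.cvtColor(im,cv2.COLOR_BGR2HSV); m=((h[...,0]>1)&(h[...,0]<20)&(h[...,1]>110)&(h[...,2]>70))
    o=[]
    for u in range(376,470,12):
        k=np.nonzero(m[260:345,u])[0]; o.append((u,int(k.min()+260),int(k.max()+260)) if len(k) else (u,))
    print(f,o)
E
python3 -c "
from h import *
c=cap('scene'); save(c,'now3.png',(245,160,345,235),8)
a=cv2.imread('pics/now2.png').astype(int);b=cv2.imread('pics/now3.png').astype(int)
print(abs(a-b)[200:360,170:470].mean())
a=cap('top');p=a['pixels'];h=cv2.cvtColor(p,cv2.COLOR_RGB2HSV)
for v in range(178,222,2): print(v,''.join('O' if 2<x[0]<20 and x[1]>100 and x[2]>90 else 'w' if x[2]>150 else '.' for x in h[v,290:330].astype(int)))
"
```

```text
scene6.png [(376, 288, 324), (388, 290, 324), (400, 291, 325), (412, 294, 322), (424, 294, 323), (436, 296, 324), (448, 302, 331), (460, 308, 329)]
scene8.png [(376, 260, 344), (388, 267, 344), (400, 270, 344), (412,), (424,), (436,), (448,), (460,)]
now.png [(376,), (388,), (400,), (412, 297, 322), (424, 294, 324), (436, 296, 325), (448, 302, 331), (460, 308, 327)]
now2.png [(376, 261, 329), (388, 289, 324), (400, 291, 325), (412, 293, 323), (424, 294, 323), (436, 296, 324), (448, 302, 331), (460, 308, 327)]
1.982423611111111
178 .................w...wwww...wwwwwww.....
180 ................wwwwwww.........www.....
182 .....wwww...OOOOOOOOOOOOOOwwww.www......
184 .....wwww...OOOOOOOOOOOOOOOwwwwwww......
186 .....www....OOOOOOOOOOOOOOOwwwwwww......
188 ......................OOOOO.....ww......
190 ...........www..........................
192 ..........wwwwww........................
194 ........wwwwwwww........................
196 .......wwwwwwwwwwwwwww..................
198 ......wwwwwwwwwwwwwwwwwwww..............
200 ....wwwwwwwwwwwwwwwwwwwwwwwwwwww........
202 ...wwwwwwwwwwwwwwwwwwwwwwwwwwwwww.......
204 ..wwwwwwwwwwwwwwwwwwwwwwwwwwwwwwwwwww...
206 .wwwwwwwwwwwwwwwwwwwwwwwwwwwwwwwwwwwwwww
208 wwwwwwwwwwwwwwwwwwwwwwwwwwwwwwwwwwwwwwww
210 wwwwwwwwwwwwwwwwwwwwwwwwwwwwwwwwwwwwwwww
212 wwwww.wwwwwwwwwwwwwwwwwwwwwwwwwwwwwwwwww
214 wwww..wwwwwwwwwwwwwwwwwwwwwwwwwwwwwwwwww
216 www..wwwwwwwwwwwwwwwwwwwwwwwwwwwwwwwwwww
218 w....wwwwwwwwwwwwwwwwwwwwwwwwwwwwwwwwwww
220 w........wwwwwwwwwwwwwwwwwwwwwwwwwwwwwww
```

The catch is back in exactly its undeflected position, right behind the carton. The carton is at rest about 155–159 mm in, and the robot is clear. I'm handing in.

```bash
python3 -c "
from workcell import manip
print(manip.job_done())"
```

```text
the job is handed in; nothing more can be done
None
```

The carton is in the cradle, pushed along the floor past the sprung catch, which snapped in behind it at about 157 mm and held it when I let go; the job is handed in, but the hand-in call returned no verdict.

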